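Snap the lid shut on the bolt can

ROBOT

A 6-joint arm with a two-finger parallel gripper is mounted at the origin on the work surface. World frame = base frame: x ahead of the robot, y to its left, z up, the work surface at z = 0. Lengths are in m, angles in rad, forces in N, time in s.
With the tool pointing down it reaches from about 0.275 to 0.85 m from the base axis. Payload 19 kg.
Tool frame: the origin (TCP) lies between the finger pads; the fingertips stand 11 mm ahead of it and the grasp point (between the pads) lies 8 mm behind it; x points along the fingers, z is the direction in which the jaws open and shut, and the axes are right-handed (so a half turn about x gives the same grasp; the last joint's range is limited). The gripper opens to 85 mm and grips with 20 to 120 N. Pads are 22 mm wide; open, the fingers measure 114 mm over their backs; the gripper's body (76 mm by 85 mm) begins 54 mm behind the grasp point. The pads swing forward as they close: fully open they stand 13 mm farther back than shut.
Start: joints at [1.026, 0.15, 1.437, -0, 1.554, -0.134], TCP at [0.23, 0.527, 0.242] pointing down, gripper open.
Joint ranges: [-2.8, 2.8], [-0.68, 2.1], [0.12, 2.68], [-1.39, 4.53], [0.16, 2.79], [-2.81, 2.81]. Speed limits (rad/s): [1.89, 1.89, 2.22, 3.01, 3.01, 3.01].

INTERFACE

Orientations are given as a unit quaternion [x, y, z, w].
In Python, from workcell import status, imaging, order gives the robot as it stands.
- The arm moves only by the tool apply_moves, never from a script. Its arguments are lists of equal length, an entry for each row: "claw": the closure in counts, from 0 (fully open) to 255 (shut); "xyz": the shift along the world's x, y, z in mm, a list of three; "spin": the turn about the world's z in degrees. In form: {"claw": [claw, ...], "xyz": [[tx, ty, tz], ...], "spin": [spin, ...]}. A call has 1 to 5 rows; each row is the pose to reach, as a shift and turn from the pose commanded when the call began; what a row does not reach only later rows make up. A row lasts 1/12 s, in which the tool goes at most 41.7 mm and 7.16 degrees, less where a joint would pass 70% of its speed; a pose out of reach is approached as far as the arm can. A call with a gripper value outside its range is refused whole. The fingers move at their own pace and stop on an object; "newtons" is the grip in N (left out, the last holds). Time passes only in rows, so rows that repeat a pose let the fingers close. It gives the time, the measured TCP pose, the force and the opening at its end, in the units of the state.
- status.get_state(): the state, without advancing time (a new reading comes with each control period).
- imaging.read_camera(name): name is "scene" or "top" or "wrist"; returns (picture, depth): 480x640x3 uint8, red, green, blue; 480x640 float32, m along the optical axis (not along the pixel's ray), 0 where there is no reading.
- imaging.camera_info(name): a dict with "mtx" (3x3 intrinsics, pixels), "k1" (the pictures are not rectified: a ray, as slopes to the right and down, at radius r is drawn at 1 + k1 r^2 times it, then the intrinsics apply), "position" and "rotation" of the camera in the world; the wrist camera has in their place "mount" (4x4, takes a point from camera to tool coordinates, whose origin is the TCP and whose axes are the tool frame's). Camera axes: x right, y down, z forward; pixel columns grow to the right and rows downward; lengths in m; the calibration is good to about 2 mm. A picture is of the moment at which its call begins: read the wrist's pose just before it. camera_info takes no time and is no camera call.
- order.finish_job(): hands the job in, once; it reports no verdict.
The state is a dict: "t": time; "joints": joint angles; "joint_vel": joint speeds; "joint_torque": joint torques, N m; "ee_pos": TCP position; "tool_rot": TCP orientation; "contact_force": force on the tool from outside, world axes, zero at the start; "ft_torque": the same for the moment, N m; "finger_gap": finger opening in m.
Only numpy, scipy, OpenCV 4.12 (cv2) and the standard library are available. Lean on these libraries where they do the work, as an engineer would, in place of code of your own. Each camera call takes 0.05 s, during which the arm holds its last target. There are 200 camera calls.

TASK

The snap-fit lid of the steel bolt can has popped up in places: press down with the fingertips around its white rim, section by section, until all four sections have clicked fully shut. Leave the can standing where it is, do not lift, slide or tip it, and do not disturb the other things on the bench.

Things in the scene. Friction and masses are not known exactly. Their poses are not given: they have to be found in the camera images.
- can: Squat steel can of bolts, loose, about 1.8 kg, 130 mm across; origin: centre of its underside, z up. Its lid: a clear sunken middle (100 mm across, 98 mm above the bench) in a white plastic rim of four quarter-ring sections, 20 mm wide, each with a thumb tab jutting out at mid-arc. A shut section's top is 105 mm above the bench, a popped-up one's 114 mm. Rim radius 69 mm, tabs reach 80 mm.
- sec_a_pad (a point): Point to press on rim section A: on its flat top, midway along its arc, 63 mm from the can's axis towards the can's own +x; flat there for 13 mm inwards, 17 mm outwards and 13 mm either way along the rim. Goes down with the section.
- sec_a (a joint): How far rim section A has been pressed down, m: 0 = popped up, 0.009 = clicked shut. It snaps: it resists with about 7 N at first, and past half-way (0.0045) clicks down by itself and stays; let go earlier, it pops up again. Always popped up at the start.
- sec_b_pad (a point): Point to press on rim section B: on its flat top, midway along its arc, 63 mm from the can's axis towards the can's own +y; flat there for 13 mm inwards, 17 mm outwards and 13 mm either way along the rim. Goes down with the section.
- sec_b (a joint): How far rim section B has been pressed down, m: 0 = popped up, 0.009 = clicked shut. It snaps: it resists with about 7 N at first, and past half-way (0.0045) clicks down by itself and stays; let go earlier, it pops up again. May be popped up or already shut at the start.
- sec_c_pad (a point): Point to press on rim section C: on its flat top, midway along its arc, 63 mm from the can's axis towards the can's own -x; flat there for 13 mm inwards, 17 mm outwards and 13 mm either way along the rim. Goes down with the section.
- sec_c (a joint): How far rim section C has been pressed down, m: 0 = popped up, 0.009 = clicked shut. It snaps: it resists with about 7 N at first, and past half-way (0.0045) clicks down by itself and stays; let go earlier, it pops up again. Always popped up at the start.
- sec_d_pad (a point): Point to press on rim section D: on its flat top, midway along its arc, 63 mm from the can's axis towards the can's own -y; flat there for 13 mm inwards, 17 mm outwards and 13 mm either way along the rim. Goes down with the section.
- sec_d (a joint): How far rim section D has been pressed down, m: 0 = popped up, 0.009 = clicked shut. It snaps: it resists with about 7 N at first, and past half-way (0.0045) clicks down by itself and stays; let go earlier, it pops up again. May be popped up or already shut at the start.
- wing_nut1: Brass wing nut, 43 mm across the wings, 22 mm high, loose near the can; origin at the centre of its underside. Bystander.
- wing_nut2: Brass wing nut, 43 mm across the wings, 22 mm high, loose near the can; origin at the centre of its underside. Bystander.
- wing_nut3: Brass wing nut, 43 mm across the wings, 22 mm high, loose near the can; origin at the centre of its underside. Bystander.
- socket: Chrome socket, a 26 mm tube standing 38 mm high, loose near the can; origin at the centre of its underside. Bystander.
- screwdriver: Red-handled screwdriver lying near the can, 200 mm long, 26 mm thick; origin at mid-length on its underside, blade towards its +x. Bystander.
- bin: Blue plastic parts bin, 200 x 140 x 75 mm, loose at the left of the bench; origin at the centre of its underside. Bystander.
- grey_box: Grey metal box, fixed at the right of the bench, 200 x 140 x 85 mm, its hinged lid propped open up to about 220 mm above the bench; origin at the centre of its underside.
Things that resemble listed ones, but are neither listed nor needed, are in the scene too. Leave any green or red look-alike of the can alone.

How it is judged:
By the outcome, as a careful person would: the job done as asked, in the order asked, and still so for the second after the job is handed in, with the robot touching nothing.
It also fails if it takes over 42 s, if anything falls off the work surface, if the arm or the gripper's body presses on something with over 40 N, if the wrist force passes 120 N, or if a joint passes its speed limit or range.

## Working session

There is one attempt and no reset: what is moved stays moved. The work goes in short steps, Python scripts to look and compute and a tool call to move; the robot and the scene stay as the last step left them, time stands still between calls to the robot, and variables do not carry over. Pictures are saved under pics/ and viewed, about 8 in all and at most 12, crops included, and the job is handed in when it is done.

Besides the shell and the picture viewer there is one more tool, called after "Call:" as a command line: name --pt "numbers of a row" for each row, then --argument value for the rest. apply_moves: Moves the arm, as the interface text tells. Its arguments: {"type":"object","properties":{"claw":{"type":"array"},"xyz":{"type":"array"},"spin":{"type":"array"},"newtons":{"type":"number"}},"required":["claw","xyz","spin"]}

```bash
mkdir -p pics; ls; cat > h.py <<'E'
import numpy as np, cv2
from workcell import status, imaging, order
from scipy.spatial.transform import Rotation as R
def cam(name):
    s=status.get_state(); i=imaging.camera_info(name); p,d=imaging.read_camera(name)
    K=np.array(i["mtx"])
    if "mount" in i:
        T=np.eye(4);T[:3,:3]=R.from_quat(s["tool_rot"]).as_matrix();T[:3,3]=s["ee_pos"];T=T@np.array(i["mount"])
        Rm,t=T[:3,:3],T[:3,3]
    else: Rm,t=np.array(i["rotation"]),np.array(i["position"])
    if Rm.shape!=(3,3): Rm=R.from_quat(Rm).as_matrix()
    return p,d,(K,i["k1"],Rm,t)
def rays(uv,c):
    K,k1,Rm,t=c
    uv=np.asarray(uv,float).reshape(-1,1,2)
    n=cv2.undistortPoints(uv,K,np.array([k1,0,0,0.]),None,None,None).reshape(-1,2)
    return np.c_[n,np.ones(len(n))]
def onplane(uv,c,z):
    r=rays(uv,c)@c[2].T; return c[3]+r*((z-c[3][2])/r[:,2])[:,None]
def bydepth(uv,d,c):
    uv=np.asarray(uv); r=rays(uv,c); return c[3]+(r*d[uv[:,1].astype(int),uv[:,0].astype(int)][:,None])@c[2].T
def save(n,p): cv2.imwrite("pics/"+n+".png",p[:,:,::-1])
E
python3 - <<'E'
from h import *
s=status.get_state();print(s)
for n in("scene","top"):
    p,d,c=cam(n);save(n+"0",p);print(n,c[3],c[1]);np.savez(n+"0",p=p,d=d)
E
```

```text
pics
{'t': 0.0, 'joints': array([ 1.02600276e+00,  1.50939571e-01,  1.43804283e+00, -5.07800987e-06,
        1.55384690e+00, -1.33982239e-01]), 'joint_vel': array([-9.40014683e-04,  1.13226640e-05, -6.15152250e-04, -7.09521292e-04,
        1.28675974e-03,  1.02542324e-03]), 'joint_torque': array([ 8.10515849e-04, -7.13054180e+01, -5.70857334e+01, -2.14316874e-04,
        9.05594527e-03,  1.07596693e-04]), 'ee_pos': array([0.22950366, 0.52693154, 0.24169604]), 'tool_rot': array([-0.38769718,  0.59186487,  0.38731673,  0.59107751]), 'contact_force': array([-0.34013241, -0.48953371, -0.24881029]), 'ft_torque': array([ 0.01146534,  0.05897287, -0.00140072]), 'finger_gap': 0.08546655059482713}
scene [1.50219572 0.10732795 0.79985428] -0.029440021902576267
top [ 0.42983225 -0.01931488  1.8521403 ] -0.03128763287241441
```

View pics/scene0.png

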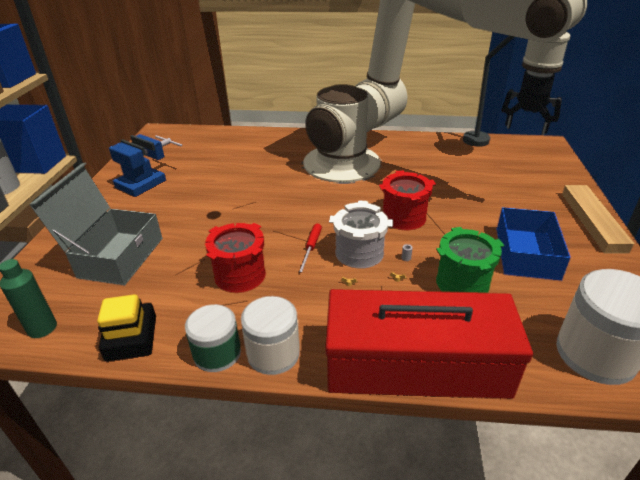

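View pics/top0.png

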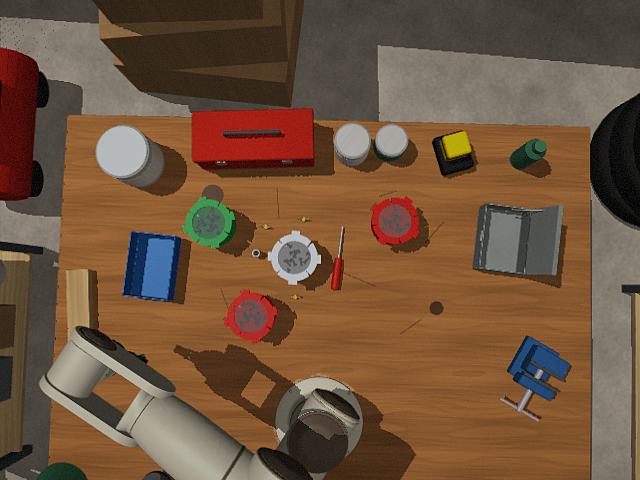

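```bash
python3 - <<'E'
from h import *
i=imaging.camera_info("top");f=np.load("top0.npz");p,d=f["p"],f["d"]
Rm=np.array(i["rotation"]);c=(np.array(i["mtx"]),i["k1"],Rm,np.array(i["position"]))
hsv=cv2.cvtColor(p,cv2.COLOR_RGB2HSV)
m=((hsv[...,1]<40)&(hsv[...,2]>170)).astype(np.uint8);m[:215]=0;m[295:]=0;m[:,:260]=0;m[:,330:]=0
v,u=np.nonzero(m);P=onplane(np.c_[u,v],c,.11)
D=bydepth(np.c_[u,v],d,c);print(len(u),np.percentile(D[:,2],[5,50,95]))
(cx,cy),r=cv2.minEnclosingCircle(P[:,:2].astype(np.float32));print("can",cx,cy,r,np.median(P,0))
a=np.arctan2(P[:,1]-cy,P[:,0]-cx);rr=np.hypot(P[:,1]-cy,P[:,0]-cx)
o=rr>.072;z=np.exp(4j*a[o]).sum();print("yaw mod 90",np.degrees(np.angle(z))/4,o.sum(),abs(z)/o.sum())
w=imaging.camera_info("wrist");print(w)
print(R.from_quat(status.get_state()["tool_rot"]).as_matrix().round(3))
E
```

```text
Traceback (most recent call last):
  File "h.py", line 19, in onplane
    r=rays(uv,c)@c[2].T; return c[3]+r*((z-c[3][2])/r[:,2])[:,None]
      ~~~~~~~~~~^~~~~~~
ValueError: matmul: Input operand 1 has a mismatch in its core dimension 0, with gufunc signature (n?,k),(k,m?)->(n?,m?) (size 4 is different from 3)
```

```bash
python3 - <<'E'
from h import *
i=imaging.camera_info("top");f=np.load("top0.npz");p,d=f["p"],f["d"]
Rm=R.from_quat(i["rotation"]).as_matrix();c=(np.array(i["mtx"]),i["k1"],Rm,np.array(i["position"]))
hsv=cv2.cvtColor(p,cv2.COLOR_RGB2HSV)
m=((hsv[...,1]<40)&(hsv[...,2]>170)).astype(np.uint8);m[:215]=0;m[295:]=0;m[:,:260]=0;m[:,330:]=0
v,u=np.nonzero(m);P=onplane(np.c_[u,v],c,.11)
D=bydepth(np.c_[u,v],d,c);print(len(u),np.percentile(D[:,2],[5,50,95]))
(cx,cy),r=cv2.minEnclosingCircle(P[:,:2].astype(np.float32));print("can",cx,cy,r,np.median(P,0))
a=np.arctan2(P[:,1]-cy,P[:,0]-cx);rr=np.hypot(P[:,1]-cy,P[:,0]-cx)
o=rr>.072;z=np.exp(4j*a[o]).sum();print("yaw mod 90",np.degrees(np.angle(z))/4,o.sum(),abs(z)/o.sum())
w=imaging.camera_info("wrist");print(w)
print(R.from_quat(status.get_state()["tool_rot"]).as_matrix().round(3))
E
```

```text
911 [0.09785328 0.10952849 0.11963672]
can 0.5021176338195801 0.08320683240890503 0.0799323245882988 [0.50120156 0.08469287 0.11      ]
yaw mod 90 -2.0489646248842184 96 0.9190246052950455
{'mtx': array([[343.05464482,   0.        , 322.02957466],
       [  0.        , 343.05464482, 244.98460227],
       [  0.        ,   0.        ,   1.        ]]), 'k1': -0.03121012442423247, 'mount': array([[ 8.34370399e-04, -2.74734451e-01,  9.61519779e-01,
        -1.31615177e-01],
       [-5.92045057e-04, -9.61520081e-01, -2.74734023e-01,
         7.11901059e-02],
       [ 9.99999477e-01, -3.40033095e-04, -9.64919067e-04,
        -6.32372214e-04],
       [ 0.00000000e+00,  0.00000000e+00,  0.00000000e+00,
         1.00000000e+00]])}
[[-0.001 -0.917  0.399]
 [-0.001  0.399  0.917]
 [-1.     0.    -0.001]]
```

Call:
apply_moves --claw '[255,255,255,255,255]' --pt "20 -33 2" --pt "40 -66 4" --pt "60 -99 6" --pt "80 -132 8" --pt "100 -165 10" --spin '[5,10,15,20,23.5]'

```text
t: 0.52
ee_pos: [0.3299, 0.3605, 0.2521]
tool_rot: [0.501, -0.499, -0.501, -0.499]
contact_force: [0.5, -0.1, -0.1]
finger_gap: 0.0257
```

Call:
apply_moves --claw '[255,255,255,255,255]' --pt "20 -33 0" --pt "40 -66 0" --pt "60 -99 0" --pt "80 -132 0" --pt "100 -165 0" --spin '[0,0,0,0,0]'

```text
t: 0.93
ee_pos: [0.4301, 0.1953, 0.2522]
tool_rot: [-0.5, 0.5, 0.5, 0.5]
contact_force: [0.4, 0.2, -0.6]
finger_gap: 0.0
```

Call:
apply_moves --claw '[255,255,255,255,255]' --pt "25 -28 0" --pt "50 -56 0" --pt "75 -84 0" --pt "100 -112 0" --pt "100 -112 0" --spin '[0,0,0,0,0]'

```text
t: 1.35
ee_pos: [0.5325, 0.0807, 0.2511]
tool_rot: [-0.499, 0.502, 0.499, 0.501]
contact_force: [-0.0, 0.6, -0.7]
finger_gap: -0.0004
```

```bash
cat > look.py <<'E'
from h import *
import sys
p,d,c=cam("wrist");save(sys.argv[1],p);np.savez(sys.argv[1],p=p,d=d)
hsv=cv2.cvtColor(p,cv2.COLOR_RGB2HSV)
m=((hsv[...,1]<40)&(hsv[...,2]>170))&(d>0)
v,u=np.nonzero(m);D=bydepth(np.c_[u,v],d,c)
k=(D[:,2]>.102)&(D[:,2]<.118)&(np.hypot(D[:,0]-.502,D[:,1]-.083)<.09);Q=D[k]
(cx,cy),r=cv2.minEnclosingCircle(Q[:,:2].astype(np.float32));print("can",cx,cy,r,k.sum())
# robust centre: fit the inner/outer ring via sections; tabs for yaw
a=np.arctan2(Q[:,1]-cy,Q[:,0]-cx);rr=np.hypot(Q[:,1]-cy,Q[:,0]-cx)
o=rr>.073;y=np.angle(np.exp(4j*a[o]).sum())/4;print("yaw",np.degrees(y),"inner r p1",np.percentile(rr,1))
for q in range(4):
    t=y+q*np.pi/2;w=np.abs(np.angle(np.exp(1j*(a-t))))<.6
    if w.sum(): print(q,"dir deg",np.degrees(t).round(1),w.sum(),"z med",np.median(Q[w,2]).round(4),"pad@63",(cx+.063*np.cos(t)).round(4),(cy+.063*np.sin(t)).round(4))
E
python3 look.py w1
```

```text
can 0.5006234645843506 0.08792861551046371 0.08012527972459793 11475
yaw -1.2418069791235713 inner r p1 0.048476993677694605
0 dir deg -1.2 2127 z med 0.1138 pad@63 0.5636 0.0866
1 dir deg 88.8 2436 z med 0.1049 pad@63 0.502 0.1509
2 dir deg 178.8 3220 z med 0.1139 pad@63 0.4376 0.0893
3 dir deg 268.8 1341 z med 0.1049 pad@63 0.4993 0.0249
```

View pics/w1.png

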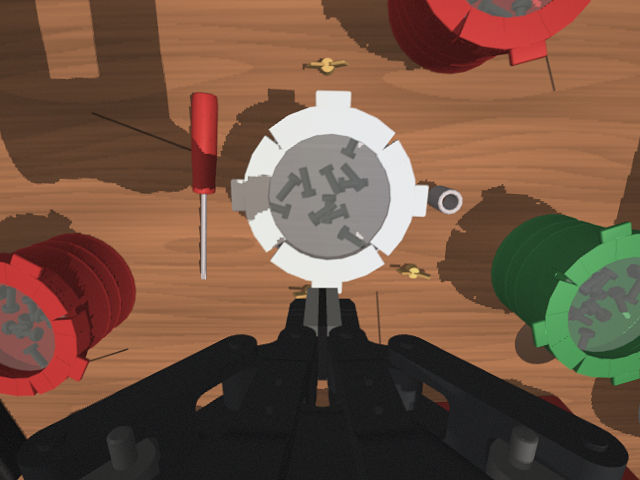

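The picture shows the white can with its lid centre near (330,197). The tabs at top (334,95) and bottom (toward ±x) sit at z≈114 mm, so those two are popped up. The right (418,200) and shadowed left (240,195) sections sit at 105 mm, already shut. I'll press the +x section first.

Call:
apply_moves --claw '[255,255,255,255,255]' --pt "16 2 -30" --pt "32 3 -65" --pt "32 3 -100" --pt "32 3 -110" --pt "32 3 -110" --spin '[0,0,0,0,0]'

```text
t: 1.82
ee_pos: [0.5599, 0.0887, 0.1398]
tool_rot: [-0.499, 0.501, 0.501, 0.499]
contact_force: [-0.1, -0.8, 0.7]
finger_gap: 0.0003
```

```bash
python3 look.py w2; python3 -c "
from h import *
s=status.get_state();print(s['ee_pos'],s['contact_force'])"
```

```text
can 0.4986238479614258 0.09174995124340057 0.07465290278196335 26622
yaw -16.791067417725888 inner r p1 0.04451445946136341
0 dir deg -16.8 794 z med 0.1139 pad@63 0.5589 0.0736
1 dir deg 73.2 6467 z med 0.1049 pad@63 0.5168 0.1521
2 dir deg 163.2 8305 z med 0.1139 pad@63 0.4383 0.1099
3 dir deg 253.2 4817 z med 0.1052 pad@63 0.4804 0.0314
[0.56094558 0.08857807 0.14243505] [-0.5561413  -0.27597116  0.20161767]
```

View pics/w2.png

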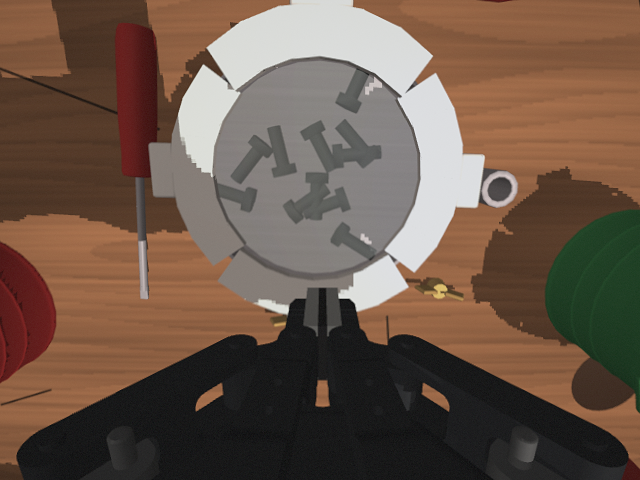

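The shut fingertips at (323,295) are centred over the popped +x section. Now I'll press it.

Call:
apply_moves --claw '[255,255,255,255,255]' --pt "0 -2 -12" --pt "0 -2 -17" --pt "0 -2 -20" --pt "0 -2 -22.5" --pt "0 -2 -24" --spin '[0,0,0,0,0]'

```text
t: 2.28
ee_pos: [0.5617, 0.0861, 0.1187]
tool_rot: [-0.5, 0.5, 0.5, 0.5]
contact_force: [0.5, 0.9, 3.9]
finger_gap: -0.0
```

Call:
apply_moves --claw '[255,255]' --pt "0 0 -1" --pt "0 0 -1" --spin '[0,0]'

```text
t: 2.45
ee_pos: [0.5616, 0.0861, 0.1174]
tool_rot: [-0.5, 0.5, 0.5, 0.5]
contact_force: [0.4, 0.3, 0.5]
finger_gap: 0.0001
```

The force peaked and then fell to zero as it clicked. Next I lift and cross to the -x section.

Call:
apply_moves --claw '[255,255,255,255,255]' --pt "0 0 28" --pt "-40 0 28" --pt "-80 0 28" --pt "-121 0 28" --pt "-121 0 28" --spin '[0,0,0,0,0]'

```text
t: 2.87
ee_pos: [0.4348, 0.0864, 0.145]
tool_rot: [-0.499, 0.501, 0.501, 0.499]
contact_force: [1.6, -0.1, 1.6]
finger_gap: -0.0003
```

Call:
apply_moves --claw '[255,255,255,255,255]' --pt "0 1 -15" --pt "0 1 -20" --pt "0 1 -23" --pt "0 1 -26" --pt "0 1 -28" --spin '[0,0,0,0,0]'

```text
t: 3.28
ee_pos: [0.4408, 0.0871, 0.1171]
tool_rot: [-0.5, 0.5, 0.5, 0.5]
contact_force: [-1.2, -0.1, 2.4]
finger_gap: -0.0001
```

Call:
apply_moves --claw '[255,255]' --pt "0 0 0" --pt "0 0 0" --spin '[0,0]'

```text
t: 3.45
ee_pos: [0.4408, 0.0871, 0.1172]
tool_rot: [-0.5, 0.5, 0.5, 0.5]
contact_force: [-0.6, 0.7, -0.0]
finger_gap: -0.0003
```

Call:
apply_moves --claw '[255,255,255,255,255]' --pt "0 0 35" --pt "25 -1 65" --pt "50 -2 95" --pt "75 -3 120" --pt "90 -3 135" --spin '[0,0,0,0,0]'

```text
t: 3.87
ee_pos: [0.5331, 0.0839, 0.2553]
tool_rot: [-0.501, 0.499, 0.499, 0.501]
contact_force: [0.8, -0.3, -0.1]
finger_gap: 0.0
```

Call:
apply_moves --claw '[255,255,255]' --pt "0 0 0" --pt "0 0 0" --pt "0 0 0" --spin '[0,0,0]'

```text
t: 4.12
ee_pos: [0.53, 0.0842, 0.2514]
tool_rot: [-0.5, 0.501, 0.5, 0.5]
contact_force: [-0.3, -0.2, -0.3]
finger_gap: 0.0002
```

```bash
python3 look.py w3
```

```text
can 0.4992690682411194 0.08700056374073029 0.07900301367044449 10960
yaw -2.4227959205351963 inner r p1 0.048301576097821666
0 dir deg -2.4 2038 z med 0.1053 pad@63 0.5622 0.0843
1 dir deg 87.6 2473 z med 0.105 pad@63 0.5019 0.1499
2 dir deg 177.6 2937 z med 0.1049 pad@63 0.4363 0.0897
3 dir deg 267.6 1207 z med 0.105 pad@63 0.4966 0.0241
```

View pics/w3.png

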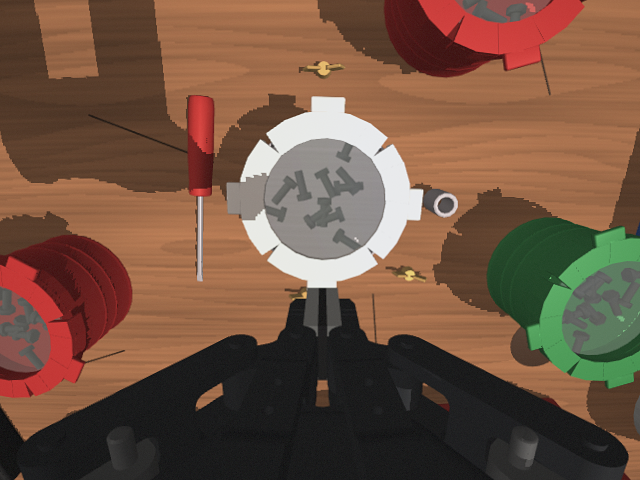

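All four sections now read 105 mm, and the can (centre about (325,200)) and its neighbours are where they were. I'm handing the job in.

```bash
python3 -c "
from h import *
print(order.finish_job())"
```

```text
the job is handed in; nothing more can be done
None
```

All four sections of the white can's lid are shut, and I handed the job in at about 4.2 s with the gripper about 135 mm above the lid, touching nothing.

- **Start:** depth from the wrist camera showed the sections facing world +x and -x (A and C) popped up at about 114 mm. The two facing ±y (B and D) were already shut at 105 mm, so I left those alone.
- **Pressing:** I pressed the +x section and then the -x section with the fingertips shut, going about 8 mm down. In both cases the contact force rose to at most about 4 N at the readings, then fell to zero, as expected when a section clicks.
- **Last check:** the final wrist view read section heights of 105.3, 105.0, 104.9 and 105.0 mm. The can's centre agreed with the first wrist view to within about 2 mm, which is within measurement error. The nearby wing nuts, socket and screwdriver looked unmoved.
- **Disagreements:** the top and wrist cameras differed by about 5 mm on the can's y position, because the -y tab was in shadow. The centre and yaw estimate from the close-up was also off, because the fingers and image edge cut off part of the rim, so I ignored it. Both stayed well within what the pressing needed.

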